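Air the keeper, snap its cap on and keep it pressed

TASK

Air the low white keeper: pull its vent knob right out to the stop and push it fully home again, then put the wooden cap on the steel filler neck and press it straight down until it snaps on. Keep hold of the cap and keep pressing it firmly down on its rubber gasket (about 10 N): finish like that, holding and pressing, without letting go, and leave the egg cup and the ramekin where they stand.

Things in the scene. Friction and masses are not known exactly. Their poses are not given: they have to be found in the camera images.
- keeper: airtight keeper, fixed to the worktop: white box 110 x 110 mm, 85 mm high with its thin wooden top, origin at the centre of its underside, z up. The steel filler neck stands on its top, 15 mm from the centre towards its own +x; the vent knob sticks out of its -x face, which points to the robot's right and partly towards the robot.
- neck_seat (a point): on the axis of the filler neck, at the top of the free rubber gasket ring (47 mm across) at its foot, 95 mm above the worktop. The neck is an upright steel stud 30 mm across, narrowing to 23 mm at its end 17 mm above this point. Four sprung balls bulge from its side 9 mm above this point and catch the cap's lip. Axes as the keeper's.
- vent_knob (a point): centre of the wooden head of the vent slide: a round knob 30 mm in diameter and 20 mm long on a 10 mm rod, axis level along the keeper's x, 50 mm above the worktop. Home, the centre is 37 mm in front of the keeper's -x face (27 mm of free rod behind the head).
- vent (a joint): travel of the vent slide in m: 0 = home, 0.045 = fully out to the stop. Pulling moves the knob along the keeper's own -x. A spring detent holds it at both ends: it takes up to 7 N to leave either end, and past the middle it is drawn on to the other end.
- gasket (a joint): compression of the gasket in m: 0 free, growing as the cap is pressed down, 3 N per mm, stop at 0.005. On the way down the cap's lip meets the sprung balls with its underside 13 mm above the free gasket, resists with a peak of 8 to 18 N until it is 9 mm above, then the force drops, and from 5 mm the cap is drawn on to the gasket.
- cap_center (a point): centre, half-way up, of the loose round wooden snap cap (60 g, 54 mm high, open side down, z up). Skirt 48 mm across, 25 mm high; on it a grip 26 mm across, 29 mm high; the flat shoulder round the grip's foot lies 2 mm below this point. Bore 33 mm at the lip, 38 mm above it, 22 mm deep. It stands on the right half of the worktop, in any of three places shared with the egg cup and ramekin.
- egg_cup: beige stoneware egg cup, 50 mm across, 61 mm high, loose, origin at the centre of its underside; to be left alone
- ramekin: white fluted ramekin, 97 mm across, 42 mm high, loose, origin at the centre of its underside; to be left alone
Things that resemble listed ones, but are neither listed nor needed, are in the scene too. Leave any blue look-alike of the keeper alone.

How it is judged:
On the way, in this order (a step that is already met when the one before it is completed fails the run):
1. the vent knob is pulled out to its stop (within 4 mm) (value of joint vent above 0.041 m), for 0.1 s.
2. the vent knob is pushed home (within 3 mm) (value of joint vent below 0.003 m), for 0.2 s.
3. the cap has snapped over the neck (z of cap_center in the frame of neck_seat between 0.018 and 0.029 m and horizontal distance between cap_center and neck_seat below 0.004 m and angle between the z axis of cap_center and the z axis of neck_seat, either way round below 0.08 rad), for 0.1 s.
At the end, for the whole second after the job is handed in: Knob home within 3 mm; cap snapped on (underside at most 2 mm above the gasket's rest height, within 4 mm of the neck axis, 0.08 rad of straight); the fingers still touch it with over 2 N and press it so that the gasket is squeezed over 1.2 mm (about 4 N) (all of step 3 and value of joint vent below 0.003 m and value of joint gasket above 0.0012 m and contact force between the fingers and cap above 2 N); the arm keeps its last pose, push and grip.
It fails at once if the egg cup is knocked out of place (moved more than 30 mm) (distance of egg_cup from where it was at the start of the episode above 0.03 m).
It fails at once if the ramekin is knocked out of place (moved more than 30 mm) (distance of ramekin from where it was at the start of the episode above 0.03 m).
It also fails if it takes over 48 s, if anything falls off the work surface, if the arm or the gripper's body presses on something with over 40 N, if the wrist force passes 120 N, or if a joint passes its speed limit or range.

ROBOT

A 6-joint arm with a two-finger parallel gripper is mounted at the origin on a cart in front of the work surface, level with it; the furniture and walls round the work are solid. World frame = base frame: x ahead of the robot, y to its left, z up, the work surface at z = 0. Lengths are in m, angles in rad, forces in N, time in s.
With the tool pointing down it reaches from about 0.275 to 0.85 m from the base axis. Payload 5.2 kg.
Tool frame: the origin (TCP) lies at the very end of the fingers, on their centre line; the grasp point (between the pads) lies 19 mm behind it (r.pinch_z is the distance from the TCP to the grasp point, in m); z points along the fingers, y is the line along which they close (so a half turn about z gives the same grasp; the last joint's range is limited). The gripper opens to 85 mm and grips with 20 to 120 N. Pads are 22 mm wide; open, the fingers measure 114 mm over their backs; the gripper's body (76 mm by 85 mm) begins 54 mm behind the grasp point. The pads swing forward as they close: fully open they stand 13 mm farther back than shut.
Start: joints at [1.088, 0.259, 1.535, -0, 1.348, -0.203], TCP at [0.152, 0.529, 0.231] pointing down, gripper open.
Joint ranges: [-3.14, 3.14], [-0.91, 2.08], [0.19, 2.58], [-1.22, 4.36], [0.22, 2.71], [-3.12, 3.12]. Speed limits (rad/s): [2.57, 2.57, 3.14, 3.14, 3.14, 3.14].

INTERFACE

Orientations are given as a 3x3 rotation matrix whose columns are the frame's x, y, z axes.
In Python, from plant import r, effector, ik, sensors, vision, workorder gives the robot as it stands. Calls block until the motion is done:
- r.movep(position, orientation): joint-space move of the TCP to a pose.
- r.servo_line(position, rot=None, v=0.15): straight line of the TCP; rot=None keeps the orientation; v is the mean speed in m/s.
- r.set_joints(angles): joint-space move.
- effector.set_gripper(opening): finger opening in m; the grip force is fixed at half the most; returns when the fingers have stopped.
- r.wait(seconds).
- ik(position, orientation): joint angles nearest the present ones, or None.
- sensors.read_state(): the state.
- vision.snapshot(name): name is "scene" or "top"; returns a dict with "img" (480x640x3 uint8, red, green, blue), "range_z" (480x640 float32, m along the optical axis (not along the pixel's ray), 0 where there is no reading), "fx", "fy", "cx", "cy" (pixels), "rvec" (rotation vector, rad) and "tvec" (3), from world to camera coordinates, as OpenCV has them. Camera axes: x right, y down, z forward; pixel columns grow to the right and rows downward; lengths in m; the calibration is good to about 2 mm. A picture is of the moment at which its call begins.
A pose or a line that the arm cannot do raises r.MotionError and nothing moves.
- workorder.finish_job(): hands the job in; it is judged then, once.
The state is a dict: "clock": time; "qpos": joint angles; "qvel": joint speeds; "joint_efforts": joint torques, N m; "tcp_pos": TCP position; "tcp_rot": TCP orientation; "ft_force": force on the tool from outside, world axes, zero at the start; "wrist_torque": the same for the moment, N m; "width": finger opening in m; "finger_force": force on a finger pad.
Only numpy, scipy, OpenCV 4.12 (cv2) and the standard library are available. Lean on these libraries where they do the work, as an engineer would, in place of code of your own. Each camera call takes 0.05 s, during which the arm holds its last target. There are 200 camera calls.

## Working session

There is one attempt and no reset: what is moved stays moved. The work goes in short steps, each a Python script; the robot and the scene stay as the last script left them, time stands still between calls to the robot, and variables do not carry over. Pictures are saved under pics/ and viewed, at most 10 in all, crops included, and the job is handed in when it is done.

```bash
mkdir -p pics; cat > h.py <<'E'
import numpy as np, cv2
from plant import r, effector, ik, sensors, vision, workorder
def cam(s):
    R=cv2.Rodrigues(np.array(s["rvec"],float))[0]; t=np.array(s["tvec"],float).ravel(); return R,t
def cloud(s):
    R,t=cam(s); Z=s["range_z"]; v,u=np.mgrid[:480,:640]
    P=np.stack([(u-s["cx"])/s["fx"]*Z,(v-s["cy"])/s["fy"]*Z,Z],-1)
    W=(P-t)@R; W[Z<=0]=np.nan; return W
def ray(s,u,v,z):
    R,t=cam(s); d=R.T@np.array([(u-s["cx"])/s["fx"],(v-s["cy"])/s["fy"],1]); c=-R.T@t
    return c+d*(z-c[2])/d[2]
def save(s,n): cv2.imwrite("pics/"+n,s["img"][:,:,::-1])
E
python3 - <<'E'
from h import *
import pickle
for n in("scene","top"):
    s=vision.snapshot(n); save(s,n+"0.png"); pickle.dump(s,open(n+"0.pkl","wb"))
    R,t=cam(s); print(n,-R.T@t,R[2],s["fx"])
E
```

```text
scene [-0.26332704 -0.57119664  0.61551872] [ 0.66453225  0.53755189 -0.51907115] 554.7510210450513
top [ 0.3397796  -0.01118893  1.01929662] [ 0.12450217 -0.01725831 -0.99206923] 469.89604538766343
```

View pics/scene0.png

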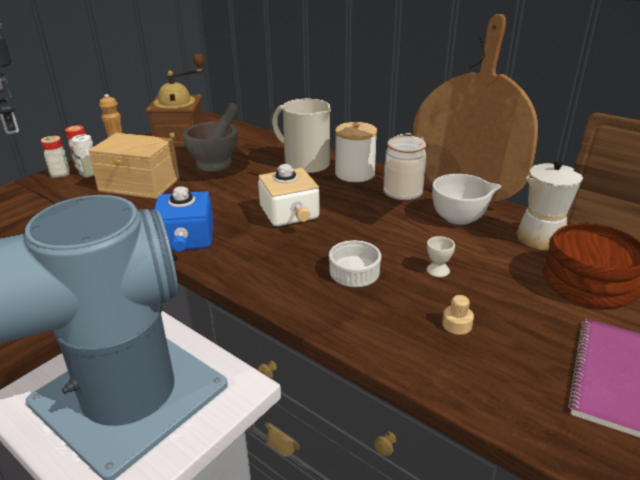

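View pics/top0.png

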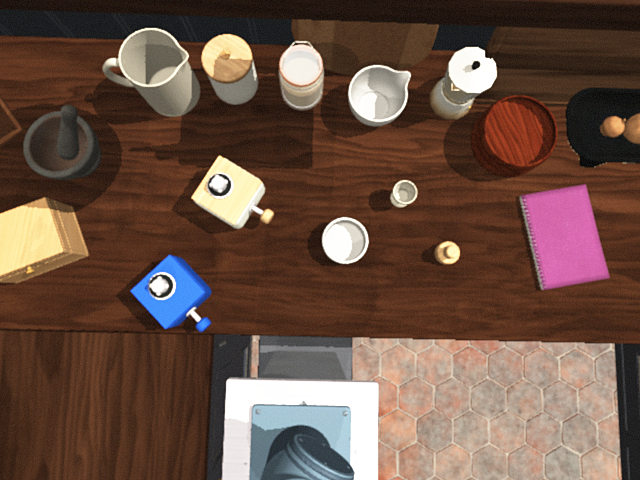

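The scene and top views show these pixel positions:

| Thing | Top view | Scene view |
|---|---|---|
| White keeper | (228,192) | – |
| Keeper neck | (219,185) | (285,172) |
| Keeper knob | (267,216) | (302,212) |
| Cap | (447,253) | (458,315) |
| Egg cup | (403,194) | – |
| Ramekin | (345,241) | – |

The blue look-alike is at about (170,292) in the top view.

```bash
python3 - <<'E'
from h import *
import pickle
for n,c in(("top",dict(keep=(228,192),neck=(219,185),knob=(267,216),cap=(447,253),egg=(403,194),ram=(345,241))),("scene",dict(keep=(288,195),neck=(285,172),knob=(302,212),cap=(458,315),egg=(440,250),ram=(355,262)))):
    s=pickle.load(open(n+"0.pkl","rb")); W=cloud(s)
    print(n,"table z",np.nanmedian(W[300:320,300:400,2]) if n=="top" else "")
    def sel(k,rad,z0,z1):
        u,v=c[k]; w=W[v-rad:v+rad,u-rad:u+rad].reshape(-1,3); w=w[(w[:,2]>z0)&(w[:,2]<z1)]; return w
    def circ(k,rad,z0,z1):
        w=sel(k,rad,z0,z1)
        if len(w)<5: print(k,"few",len(w)); return
        (x,y),rr=cv2.minEnclosingCircle(w[:,:2].astype(np.float32)); print(k,z0,len(w),"mean",w.mean(0).round(4),"circ",round(x,4),round(y,4),round(rr,4))
    w=sel("keep",55,.079,.091); m=cv2.minAreaRect(w[:,:2].astype(np.float32)); print("lid",np.array(m[0]).round(4),np.array(m[1]).round(4),m[2],np.median(w[:,2]))
    circ("neck",16,.107,.118); circ("neck",22,.093,.12)
    circ("knob",14,.04,.07); circ("knob",14,.055,.07)
    circ("cap",22,.048,.06); circ("cap",22,.02,.03); circ("egg",35,.05,.07); circ("ram",40,.035,.05)
# knob & cap by colour
s=pickle.load(open("top0.pkl","rb")); print(s["img"][216,267],s["img"][253,447],s["img"][185,219])
for n,(x0,y0) in dict(neck=(195,160),knob=(243,192),cap=(423,229)).items():
    pass
a=[cv2.resize(s["img"][y:y+50,x:x+50],(390,390),interpolation=0) for x,y in((195,160),(243,192))]
cv2.imwrite("pics/crop.png",np.hstack(a)[:,:,::-1])
E
```

```text
top table z 0.0006508281045996238
lid [0.5354 0.1608] [0.106  0.1047] 59.30722427368164 0.08561862429902546
neck 0.107 189 mean [0.5419 0.1732 0.1116] circ 0.543 0.1739 0.0178
neck 0.093 420 mean [0.541  0.1726 0.1033] circ 0.5428 0.1746 0.024
knob 0.04 207 mean [0.493  0.0876 0.0588] circ 0.4979 0.0924 0.0268
knob 0.055 150 mean [0.4914 0.0853 0.0613] circ 0.4969 0.0932 0.0254
cap 0.048 138 mean [ 0.4252 -0.3047  0.0541] circ 0.4257 -0.3053 0.0141
cap 0.02 223 mean [ 0.4245 -0.3009  0.0254] circ 0.4257 -0.3056 0.0242
egg 0.05 159 mean [ 0.5474 -0.2064  0.0587] circ 0.5464 -0.2056 0.0255
ram 0.035 339 mean [ 0.4452 -0.0847  0.0412] circ 0.4442 -0.0836 0.0488
scene table z 
lid [0.621  0.1965] [0.3219 0.1472] 24.076650619506836 0.08428691514170158
neck 0.107 73 mean [0.5438 0.1731 0.1101] circ 0.5433 0.1746 0.0172
neck 0.093 222 mean [0.5406 0.17   0.102 ] circ 0.5435 0.1734 0.0241
knob 0.04 446 mean [0.5062 0.0986 0.0542] circ 0.512 0.0918 0.0384
knob 0.055 214 mean [0.5048 0.1003 0.0606] circ 0.5118 0.0914 0.0381
cap 0.048 161 mean [ 0.4252 -0.3052  0.0522] circ 0.4267 -0.3051 0.0142
cap 0.02 305 mean [ 0.4189 -0.3076  0.0241] circ 0.4269 -0.3049 0.0244
egg 0.05 289 mean [ 0.5478 -0.2049  0.0561] circ 0.5485 -0.2034 0.0269
ram 0.035 435 mean [ 0.4427 -0.0851  0.0388] circ 0.4455 -0.081 0.0506
[255 249 197] [236 185 123] [254 254 253]
```

View pics/crop.png

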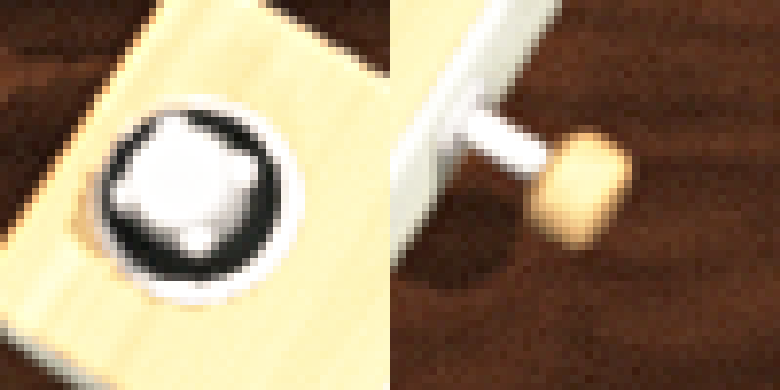

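Crop: the steel neck with its dark gasket ring is at top-view (218,185). The knob head is at (267,216), at the end of its rod. The fits agree on yaw ≈ 59.3°, neck (0.543, 0.174) and knob (0.4885, 0.082), so I'll move now.

```bash
cat >> h.py <<'E'
yaw=np.deg2rad(59.35); kx=np.array([np.cos(yaw),np.sin(yaw),0]); neck=np.array([.5432,.1740,.095])
ctr=neck*[1,1,0]-.015*kx; knob=ctr-.092*kx+[0,0,.05]
def down(a):  # tool y at angle a
    y=np.array([np.cos(a),np.sin(a),0]); z=np.array([0,0,-1.]); return np.column_stack([np.cross(y,z),y,z])
def st(m=""):
    s=sensors.read_state(); print(m,"t",round(s["clock"],2),"tcp",np.round(s["tcp_pos"],4),"F",np.round(s["ft_force"],1),"w",round(s["width"],4),"ff",np.round(s["finger_force"],1)); return s
E
python3 - <<'E'
from h import *
import pickle
st(); print(knob)
for a in (yaw+np.pi/2,yaw-np.pi/2):
    q=ik(knob+[0,0,.1],down(a)); print(None if q is None else np.round(q,2))
q0=sensors.read_state()["qpos"]
c=[(ik(knob+[0,0,.1],down(a)),a) for a in (yaw+np.pi/2,yaw-np.pi/2)]
a=min([k for k in c if k[0] is not None],key=lambda k:abs(k[0][5]-q0[5]))[1]; print(a)
effector.set_gripper(.06)
r.movep(knob+[0,0,.1],down(a)); st()
r.servo_line(knob+[0,0,-.019]-.002*kx,v=.12); st("down")
effector.set_gripper(0.0); st("grip")
s=vision.snapshot("scene"); cv2.imwrite("pics/g1.png",cv2.resize(s["img"][120:270,200:400],(800,600))[:,:,::-1])
E
```

```text
t 0.1 tcp [0.1517 0.5282 0.2306] F [-0.1  0.4 -0.1] w 0.0855 ff 0.0
[0.48865222 0.08194817 0.05      ]
[-0.06  0.23  1.78 -0.    1.13 -2.67]
[-0.06  0.23  1.78 -0.    1.13  0.48]
-0.534943415736262
 t 2.51 tcp [0.4886 0.0827 0.1502] F [ 0.2 -0.1  0.5] w 0.06 ff 0.0
down t 3.65 tcp [0.4882 0.0803 0.0316] F [0.1 1.3 0.1] w 0.0601 ff 0.0
grip t 4.05 tcp [0.4886 0.08   0.0319] F [ 0.6 -1.8  6.8] w 0.0275 ff 58.8
```

View pics/g1.png

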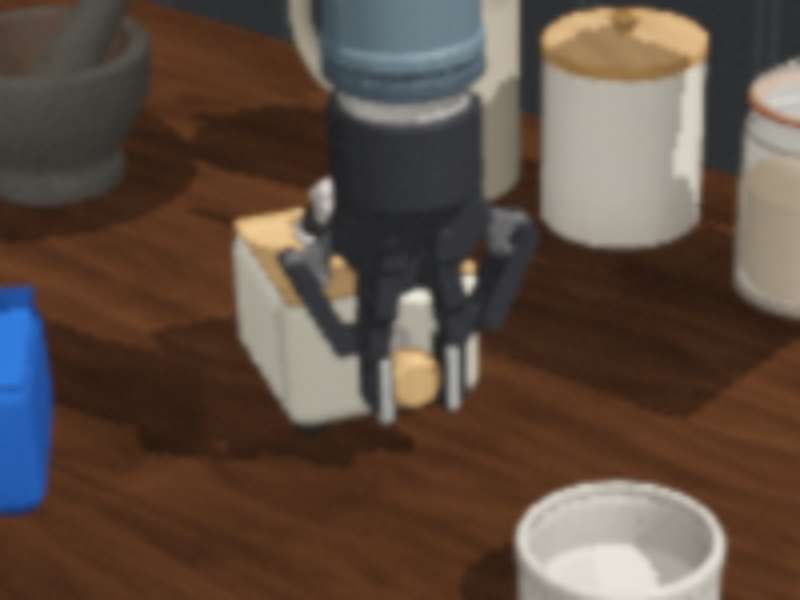

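Crop: the gripper straddles the knob head at about (415,380) with both pads on its sides. Finger force is 59 N, so I'll pull.

```bash
python3 - <<'E'
from h import *
p=np.array(sensors.read_state()["tcp_pos"])
for d in (.01,.025,.045,.048):
    r.servo_line(p-d*kx,v=.05); s=st(d); print("Fx",round(float(np.dot(s["ft_force"],kx)),1))
r.wait(.2)
s=vision.snapshot("scene"); cv2.imwrite("pics/g2.png",cv2.resize(s["img"][120:270,200:400],(800,600))[:,:,::-1])
E
```

```text
0.01 t 4.45 tcp [0.4838 0.0718 0.032 ] F [ 2.5  4.6 -0.1] w 0.0277 ff 59.5
Fx 5.3
0.025 t 4.9 tcp [0.4756 0.0577 0.032 ] F [-0.  -2.5  2.1] w 0.0275 ff 59.7
Fx -2.1
0.045 t 5.45 tcp [0.4659 0.0411 0.032 ] F [ 0.3 -1.1  1.6] w 0.0277 ff 59.6
Fx -0.8
0.048 t 5.7 tcp [0.4659 0.0409 0.0321] F [ 6.6 12.3 -2.2] w 0.0278 ff 59.7
Fx 13.9
```

View pics/g2.png

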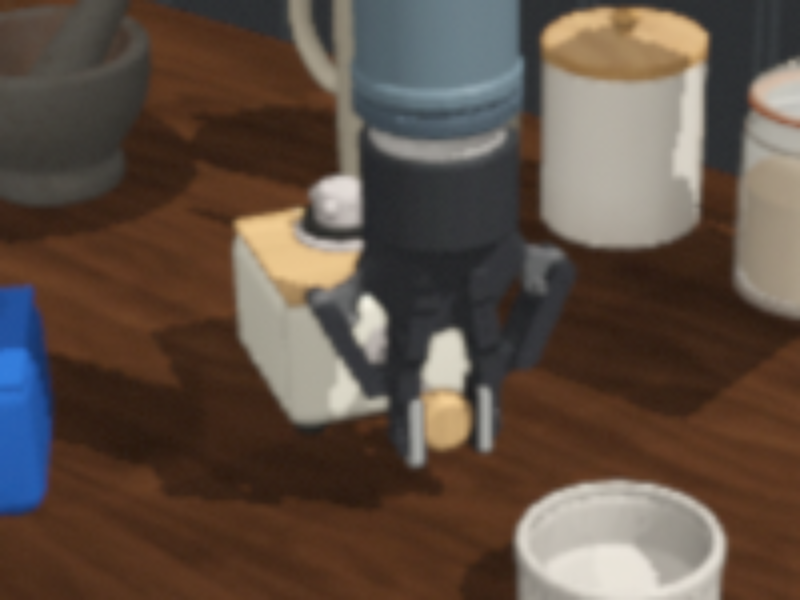

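The knob reached the stop: 45.2 mm of travel, and the head in the crop moved to (445,420). Now I'll push it home.

```bash
python3 - <<'E'
from h import *
p=np.array(sensors.read_state()["tcp_pos"])
for d in (.02,.045,.0475):
    r.servo_line(p+d*kx,v=.05); s=st(d); print("Fx",round(float(np.dot(s["ft_force"],kx)),1))
r.wait(.3); st()
effector.set_gripper(.06); p=np.array(sensors.read_state()["tcp_pos"])
r.servo_line(p+[0,0,.12],v=.2); st("up")
cap=np.array([.4262,-.3052,0])
r.movep(cap+[0,0,.15],down(-.535)); st("over cap")
s=vision.snapshot("scene"); cv2.imwrite("pics/g3.png",cv2.resize(s["img"][150:350,240:520],(784,560))[:,:,::-1])
W=cloud(s); w=W[190:240,280:330].reshape(-1,3); w=w[(w[:,2]>.03)&(w[:,2]<.068)]; d=(w-ctr)@kx; print("front of knob",d.min(), "(home -0.102)")
E
```

```text
0.02 t 6.56 tcp [0.4759 0.0582 0.032 ] F [-0.  -1.9  2.4] w 0.0272 ff 60.1
Fx -1.7
0.045 t 7.21 tcp [0.4886 0.0799 0.032 ] F [-1.5 -0.2  3.3] w 0.0274 ff 60.2
Fx -1.0
0.0475 t 7.46 tcp [0.4886 0.08   0.0319] F [-5.  -9.7  7. ] w 0.0276 ff 60.6
Fx -10.9
 t 7.76 tcp [0.4886 0.08   0.0319] F [ -6.6 -10.3   6.8] w 0.0277 ff 60.5
up t 8.93 tcp [0.4894 0.0821 0.1511] F [-0.6 -0.1 -1. ] w 0.0602 ff 0.0
over cap t 10.38 tcp [ 0.4265 -0.3042  0.1497] F [ 0.5 -0.3  0.4] w 0.0599 ff 0.0
front of knob -0.10099225053985392 (home -0.102)
```

View pics/g3.png

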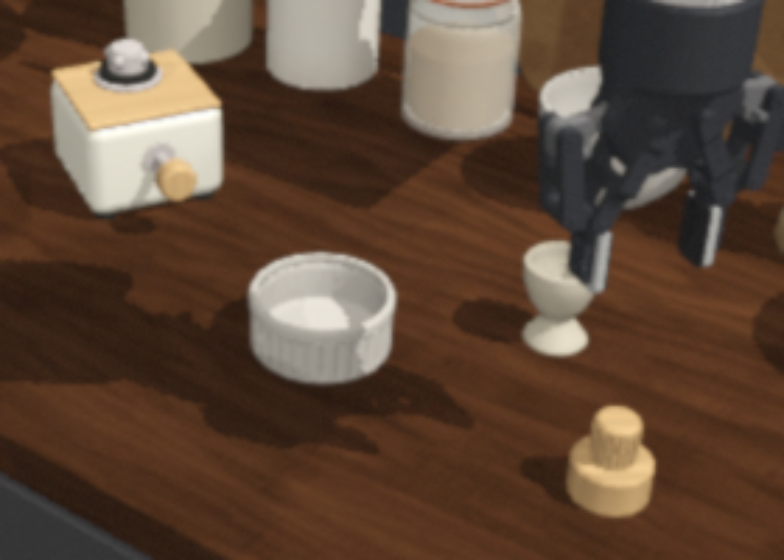

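Crop: the knob is home (front face at −0.101 m), and the egg cup and ramekin haven't moved. The cap stands free at about (612,470). Next I'll grasp it.

```bash
python3 - <<'E'
from h import *
cap=np.array([.4262,-.3052,0])
r.servo_line(cap+[0,0,.029],v=.1); r.wait(.3); st("down")
effector.set_gripper(0.0); st("grip")
r.servo_line(cap+[0,0,.2],v=.15); st("up")
# over the neck: cap underside 35 mm above the gasket
r.movep(np.array([neck[0],neck[1],.095+.029+.045]),down(-.535)); r.wait(.5); st("over neck")
import pickle
for n in("scene","top"):
    s=vision.snapshot(n); pickle.dump(s,open(n+"1.pkl","wb"))
    if n=="scene": cv2.imwrite("pics/g4.png",cv2.resize(s["img"][100:250,200:400],(800,600))[:,:,::-1])
E
```

```text
down t 12.09 tcp [ 0.4263 -0.3054  0.0293] F [-0.2  0.9 -0.4] w 0.0596 ff 0.0
grip t 12.51 tcp [ 0.4263 -0.3053  0.0293] F [-0.4  0.1  3.4] w 0.0241 ff 58.8
up t 13.8 tcp [ 0.4257 -0.3047  0.199 ] F [-0.1  0.  -1. ] w 0.024 ff 58.8
over neck t 16.1 tcp [0.5433 0.1738 0.169 ] F [-0.5 -0.  -1.7] w 0.0242 ff 58.8
```

View pics/g4.png

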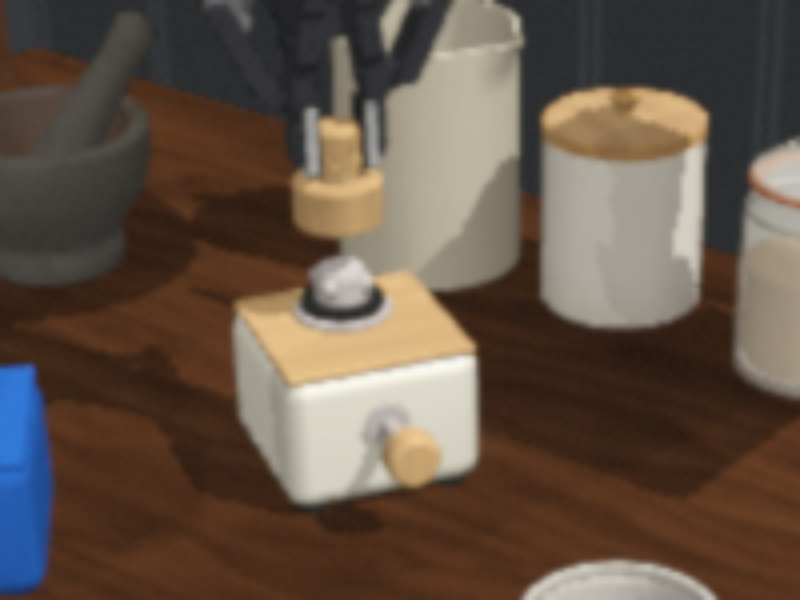

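Crop: the cap hangs upright in the fingers, with its skirt centre at (338,200) above the neck at (343,285). I'll check the alignment numerically, then press.

```bash
python3 - <<'E'
from h import *
import pickle
s=pickle.load(open("scene1.pkl","rb")); W=cloud(s)[:,:,:]
img=s["img"].astype(int); m=(img[:,:,0]-img[:,:,2]>45)&(img[:,:,0]>120)
w=W[120:165,265:305][m[120:165,265:305]]
w=w[(np.linalg.norm(w[:,:2]-neck[:2],axis=1)<.05)]
print(len(w),w[:,2].min(),w[:,2].max())
from scipy.optimize import least_squares
k=w[(w[:,2]>.143)&(w[:,2]<.16)]
f=least_squares(lambda c:np.hypot(*(k[:,:2]-c).T)-.024,neck[:2],loss="soft_l1",f_scale=.001); print("skirt centre",f.x,len(k),np.abs(f.fun).mean())
R,t=cam(s)
px=lambda p:(lambda c:(s["fx"]*c[0]/c[2]+s["cx"],s["fy"]*c[1]/c[2]+s["cy"]))(R@np.array(p)+t)
row=m[140:160,265:305]
for z in(.145,.15,.155):
    u,v=px([neck[0],neck[1],z]); rr=np.where(m[int(round(v))+3,265:305])[0]+265; print("expected col",u,"observed",(rr.min()+rr.max())/2,len(rr))
n=W[160:185,270:305].reshape(-1,3); n=n[(n[:,2]>.098)&(n[:,2]<.109)]; print("neck px proj",px(neck), "neck pts mean",n.mean(0))
E
```

```text
459 0.1386695352442685 0.1944527579535556
skirt centre [0.54639774 0.1749986 ] 163 0.0012616922827819205
expected col 284.0528644479347 observed 284.5 22
expected col 283.9480942683212 observed 284.5 22
expected col 283.84286148428333 observed 284.5 22
neck px proj (np.float64(285.0757796599174), np.float64(173.3913090790862)) neck pts mean [0.53845994 0.16906251 0.10449499]
```

```bash
python3 - <<'E'
from h import *
for h in (.02,.015,.012,.010,.008,.006,.004,.002,0.,-.001,-.002):
    r.servo_line([neck[0],neck[1],.095+.029+h],v=.06 if h>.017 else .02)
    s=st(h)
    if np.hypot(*s["ft_force"][:2])>12 or s["ft_force"][2]>40: print("stop"); break
E
```

```text
0.02 t 16.77 tcp [0.543  0.174  0.1436] F [ 0.  -0.1 -1. ] w 0.0243 ff 58.8
0.015 t 17.17 tcp [0.5431 0.174  0.139 ] F [ 0.3  0.5 -1.4] w 0.0242 ff 58.8
0.012 t 17.47 tcp [0.5438 0.1743 0.1366] F [1.  0.8 1.6] w 0.0244 ff 59.3
0.01 t 17.72 tcp [0.5442 0.1743 0.1354] F [-0.   1.2  6.8] w 0.0241 ff 59.4
0.008 t 17.97 tcp [0.544  0.1743 0.1329] F [0.9 1.4 5.7] w 0.024 ff 59.0
0.006 t 18.22 tcp [0.5436 0.1743 0.13  ] F [1.2 1.8 0.9] w 0.0244 ff 58.9
0.004 t 18.47 tcp [0.5427 0.174  0.1264] F [  4.7   3.2 -10. ] w 0.0237 ff 59.3
0.002 t 18.72 tcp [0.5427 0.1739 0.1252] F [ 3.1  2.7 -7.5] w 0.0242 ff 59.9
0.0 t 18.97 tcp [0.5431 0.1739 0.1243] F [ 0.7  1.2 -0.9] w 0.0242 ff 60.2
-0.001 t 19.22 tcp [0.5432 0.174  0.1234] F [-0.2  0.7  1.7] w 0.0241 ff 60.5
-0.002 t 19.47 tcp [0.5432 0.174  0.1224] F [-1.6  0.6  5.4] w 0.0244 ff 60.8
```

Snapped on. Now I'll press to about 10 N and check the cap visually.

```bash
python3 - <<'E'
from h import *
h=-.002
while h>-.012:
    h-=.0006; r.servo_line([neck[0],neck[1],.095+.029+h],v=.02); r.wait(.2); s=sensors.read_state()
    if s["ft_force"][2]>9: break
r.wait(.5); st(h)
s=vision.snapshot("scene"); cv2.imwrite("pics/g5.png",cv2.resize(s["img"][100:250,200:400],(800,600))[:,:,::-1]); st()
E
```

```text
-0.004399999999999999 t 21.77 tcp [0.5433 0.174  0.1206] F [-2.4  0.8  9.3] w 0.0242 ff 61.4
 t 21.82 tcp [0.5433 0.174  0.1206] F [-2.4  0.2  9.1] w 0.0238 ff 61.4
```

View pics/g5.png

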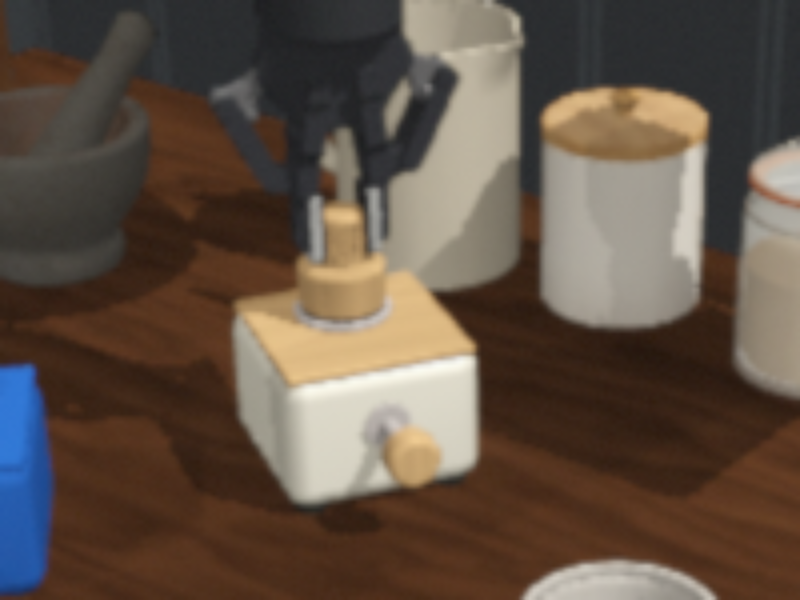

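The cap sits straight on the gasket at crop (342,285), held and pressed at about 10 N. The knob is home at (412,457).

```bash
python3 -c "
from h import *
print(workorder.finish_job())"
```

```text
the job is handed in; nothing more can be done
None
```

The job is handed in, with no verdict shown: the vent knob was pulled to its stop (45 mm) and pushed home, and the cap is snapped on and still held, pressed at about 9 N; the egg cup and ramekin were not touched.

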